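# Crank a casting tight in the bench clamp

### The job

Fit the loose crank fully down onto the square shaft of the bench clamp without forcing it, and wind it clockwise (seen from above) until the grey-beige cast block is held firmly between the two jaws, but do not overtighten: the casting is brittle. Then lift the crank off, leaving the block clamped, and stand it upright on the bench, well clear of the clamp. Leave the other things on the bench where they are.

Things in the scene. Friction and masses are not known exactly. Their poses are not given: they have to be found in the camera images.
- crank_boss (a point): Centre of the orange square boss (24 x 24 mm, 34 mm tall, sides parallel to x and y) on top of the loose crank (steel, 0.38 kg, standing on the bench); lift the crank by it. It lies 53 mm above the crank's underside. Axes: z up, x from the hub to the knob. The crank's arm (16 mm wide, 8 mm thick, top face 17 mm below this point) runs along +x from just under the boss.
- crank_knob (a point): Centre of the crank's black knob, a freely spinning upright handle 22 mm in diameter and 44 mm tall (22 mm below to 22 mm above this point). It lies 80 mm from the crank's axis along the crank's x and 7 mm above the boss's centre. Axes as crank_boss.
- crank_foot (a point): Centre of the crank's underside, at bench height when the crank stands on the bench. Here is the mouth of the square socket in the crank's 34 x 34 mm hub: 16 mm wide, 28 mm deep, open downwards, sides parallel to the crank's x and y. Axes as crank_boss.
- shaft_top (a point): Top of the clamp's upright square steel shaft, on its axis, 76 mm above the bench. It is 14 mm square, its last 8 mm taper evenly to 6 mm square; sides parallel to this point's x and y, which turn with it. It stands 26 mm out of a collar. Pressing the crank down on its end with over 40 N spoils it. A fully fitted crank rests with its underside on the collar, 26 mm below this point, in any of four quarter-turn positions.
- shaft (a joint): Angle of the clamp's shaft in rad, growing clockwise seen from above (closing). One rad moves the sliding jaw 10 mm. The final angle is not known beforehand (1.3 to 3.3). A stiff gear holds the shaft where it is left; turning takes about 0.7 N m (some 9 N of push at the knob) while the jaw runs free or merely pushes the block along; how the push grows after that is told under the pad.
- clamp: The bench clamp: a steel bed 100 x 270 mm (x, y), 12 mm thick, fixed to the bench, with a blue housing 70 x 70 mm under the shaft (top 46 mm above the bench, 90 mm from the origin along -y) and an aluminium end stop 60 mm high near the +y end, pinned at a place that varies and is not reported. Origin at the centre of the underside. The jaw closes along +y.
- pad: Sprung rubber pad (15 N/mm) on the sliding jaw, 76 mm wide; origin 8 mm behind its working face, which looks along +y, 14 mm above the bench. Once the block is nipped, the push at the knob grows by 1.25 N per 10 N of clamping (1.9 N per 0.1 rad). Firm means 20 N or more (2.5 N above the free-running push); past 60 N (7.5 N above) the casting breaks. 4.5 N above it is about right.
- block: The grey-beige cast block, 56 x 76 x 61 mm (x, y, z), standing loose on the clamp's bed between pad and end stop, its 76 mm length along the clamp's y. Origin at the centre of its underside. Its top is 73 mm above the bench; the arm of a fitted crank passes 5 mm above it.
- resin_jug: Small pink jug, 52 x 72 x 136 mm, a bystander; origin at the centre of its underside.
- wedge: Thick cream cast block, 66 x 130 x 45 mm, a bystander; origin at the centre of its underside.
- brush: Brush with a wooden handle lying flat, 44 x 218 x 14 mm, a bystander; origin at the centre of its underside.
- tray: Shallow teal tray, 99 x 134 x 24 mm, a bystander; origin at the centre of its underside.
- sample: Small cast bar, 44 x 98 x 16 mm, a bystander; origin at the centre of its underside.

How it is judged (in metres and radians):
On the way, in this order (a step that is already met when the one before it is completed fails the run):
1. the crank is fully down on the square shaft (horizontal distance between crank_foot and shaft_top below 0.004 m and z of crank_foot in the frame of shaft_top below -0.02 m), for 0.2 s.
2. with the crank on the shaft, the block is clamped firmly (20 N or more) (all of step 1 and contact force between pad and block above 20 N), for 0.2 s.
At the end, for the whole second after the job is handed in: The block is clamped between pad and end stop with 17 to 60 N, and the crank stands upright (within 0.1 rad) and at rest with its underside on the bench (within 6 mm), not touching the clamp, its axis more than 100 mm from the shaft's (contact force between pad and block between 17 and 60 N and height (world z) of crank_foot between -0.006 and 0.006 m and angle between crank_boss's own z axis and vertical below 0.1 rad and horizontal distance between crank_foot and shaft_top above 0.1 m and contact force between crank and clamp below 0.05 N and linear speed of crank below 0.02 m/s).
It fails at once if the casting is overtightened (more than 60 N between pad and block) (contact force between pad and block above 60 N).
It fails at once if the crank, not yet on the shaft, is pressed on the shaft's upper end with more than 40 N ((contact force between crank and shaft_c0 above 40 N or contact force between crank and shaft_nose above 40 N) and z of crank_foot in the frame of shaft_top above -0.0105 m).
It fails at once if another thing is pushed more than 30 mm (distance of any of resin_jug, wedge, brush, tray, sample from where it was at the start of the episode above 0.03 m).
It also fails if it takes over 72 s, if anything falls off the work surface, if the arm or the gripper's body presses on something with over 40 N, if the wrist force passes 120 N, or if a joint passes its speed limit or range.

### The arm

A 7-joint arm with a two-finger parallel gripper is mounted at the origin on a cart in front of the work surface, level with it; the furniture and walls round the work are solid. World frame = base frame: x ahead of the robot, y to its left, z up, the work surface at z = 0. Lengths are in mm, angles in rad, forces in N, time in s.
With the tool pointing down it reaches from about 425 to 875 mm from the base axis. Payload 4.7 kg.
Tool frame: the origin (TCP) lies midway between the tips of the shut fingers; the grasp point (between the pads) lies 19 mm behind it; z points along the fingers, x is the direction in which the jaws open and shut, and the axes are right-handed (so a half turn about z gives the same grasp; the last joint's range is limited). The gripper opens to 85 mm and grips with 20 to 120 N. Pads are 22 mm wide; open, the fingers measure 114 mm over their backs; the gripper's body (76 mm by 85 mm) begins 54 mm behind the grasp point. The pads swing forward as they close: fully open they stand 13 mm farther back than shut.
Start: joints at [1.202, 0.321, -0.07, 1.45, 0.023, 1.371, -0.057], TCP at [242.77, -602.982, 231.349] pointing down, gripper open.
Joint ranges: [-2.86, 2.86], [-0.3, 2.09], [-1.38, 1.24], [0.06, 2.45], [-1.56, 4.7], [0.09, 2.05], [-2.69, 2.69]. Speed limits (rad/s): [2.57, 2.57, 3.14, 3.14, 3.14, 3.14, 3.14].

### API

Orientations are given as a rotation vector (axis times angle).
In Python, from plant import robot, cams, sign_off gives the robot as it stands. The module is installed in compiled form; this text tells all that it offers.
- The arm moves only by the tool carry_out, never from a script. Its argument "rows" is a list of rows, each a list of 3 entries, a list of its own where there are three numbers: the turn, a rotation vector about the tool's x, y, z in degrees, then the shift along the tool's x, y, z in m, then the closure, from 0 (fully open) to 1 (shut). A call has 1 to 10 rows; each row is the pose to reach, as a shift and turn from the pose commanded when the call began, along the tool's axes at that moment; what a row does not reach only later rows make up. A row lasts 1/8 s, in which the tool goes at most 62.5 mm and 10.7 degrees, less where a joint would pass 70% of its speed; a pose out of reach is approached as far as the arm can. A call with a gripper value outside its range is refused whole. The fingers move at their own pace and stop on an object; "newtons" is the grip in N (left out, the last holds). Time passes only in rows, so rows that repeat a pose let the fingers close. It gives the time, the measured TCP pose, the force and the opening at its end, in the units of the state.
- robot.read_state(): the state, without advancing time (a new reading comes with each control period).
- cams.capture(name): name is "scene" or "top" or "wrist"; returns (picture, depth): 384x512x3 uint8, red, green, blue; 384x512 float32, mm along the optical axis (not along the pixel's ray), 0 where there is no reading.
- cams.calibration(name): a dict with "mtx" (3x3 intrinsics, pixels), "world_to_cam" (4x4, takes a point from world to camera coordinates). Camera axes: x right, y up, looking along -z (the intrinsics and any distortion apply to the point x, -y, -z); pixel columns grow to the right and rows downward; lengths in mm; the calibration is good to about 2 mm. A picture is of the moment at which its call begins: read the wrist's pose just before it. calibration takes no time and is no camera call; for the wrist camera it gives the pose at the moment of the call.
- sign_off(): hands the job in, once; it reports no verdict.
Trained networks look in the newest picture that a camera, given by its name, has taken for a name from the list of things; names that differ only in an ending like _2 or _b are one class to them, and where a whole thing is asked for, a point or a joint stands for the part that bears it (a point fixed in the world has none). Each returns a list of dicts, best first, with "confidence" (0 to 1); they miss things now and then, are a little off and sometimes report something else, mostly with a low value. They report only what shows in the picture. A call takes as long as a camera call.
- cams.outline_of(target, camera): "mask" (384x512 bool, what is visible of it) and "extent" ([left, top, right, bottom] in pixels, round what is visible of it).
The state is a dict: "clock": time; "joint_positions": joint angles; "dq": joint speeds; "tau": joint torques, N m; "tool_pos": TCP position; "tcp_rot": TCP orientation; "contact_force": force on the tool from outside, world axes, zero at the start; "moment": the same for the moment, N m; "gripper_width": finger opening in mm.
Only numpy, scipy, OpenCV 4.12 (cv2) and the standard library are available. Lean on these libraries where they do the work, as an engineer would, in place of code of your own. Each camera call takes 0.05 s, during which the arm holds its last target.

## Working session

There is one attempt and no reset: what is moved stays moved. The work goes in short steps, Python scripts to look and compute and a tool call to move; the robot and the scene stay as the last step left them, time stands still between calls to the robot, and variables do not carry over. Pictures are saved under pics/ and viewed, and the job is handed in when it is done.

Besides the shell and the picture viewer there is one more tool, called by a JSON object that holds its "op" and its "data", one argument or row to a line. carry_out: Moves the arm, as the interface text tells. Its arguments: {"type":"object","properties":{"rows":{"type":"array","items":{"type":"array"}},"newtons":{"type":"number"}},"required":["rows"]}

```bash
mkdir -p pics
cat > h.py <<'E'
import numpy as np, cv2
from plant import robot, cams, sign_off
def px2w(cam,u,v,d):
    c=cams.calibration(cam);K=np.array(c["mtx"]);T=np.linalg.inv(np.array(c["world_to_cam"]))
    u=np.asarray(u,float);v=np.asarray(v,float);d=np.asarray(d,float)
    x=(u-K[0,2])/K[0,0]*d;y=(v-K[1,2])/K[1,1]*d
    P=np.stack([x,-y,-d,np.ones_like(d)],-1)
    return (P@T.T)[...,:3]
def w2px(cam,P):
    c=cams.calibration(cam);K=np.array(c["mtx"]);M=np.array(c["world_to_cam"])
    P=np.atleast_2d(P);q=(np.c_[P,np.ones(len(P))]@M.T)[:,:3]
    return np.c_[K[0,0]*q[:,0]/-q[:,2]+K[0,2],K[1,1]*-q[:,1]/-q[:,2]+K[1,2]]
def save(n,im): cv2.imwrite("pics/"+n+".png",im[...,::-1])
E
python3 - <<'E'
from h import *
print(robot.read_state())
for c in ["scene","top"]:
    im,d=cams.capture(c); save(c+"1",im); np.save(c+"1d.npy",d)
    k=cams.calibration(c);print(c,k)
    for t in ["crank_boss","crank_knob","shaft_top","block","clamp","pad"]:
        r=cams.outline_of(t,c)
        for x in r[:2]:
            m=x["mask"]&(d>0); 
            P=px2w(c,*np.nonzero(m)[::-1],d[m]) if m.any() else None
            print(t,round(x["confidence"],2),x["extent"],P is not None and np.percentile(P,[2,50,98],axis=0).round(0).tolist())
E
```

```text
{'clock': 0.0, 'joint_positions': array([ 1.20213361,  0.3217892 , -0.07006114,  1.45172776,  0.02259325,
        1.37080536, -0.0568838 ]), 'dq': array([ 1.19710233e-03, -8.37765337e-04,  9.84198280e-04,  4.55752901e-05,
       -1.15405005e-03, -4.90174158e-04, -2.28624077e-03]), 'tau': array([ 3.04307587e-04, -4.93576670e+01, -3.82265216e-01, -3.14336193e+01,
        1.28777465e-02,  1.13825145e-02,  3.00342390e-05]), 'tool_pos': array([ 242.49620993, -602.46316292,  230.21879031]), 'tcp_rot': array([-2.60262638,  1.75773918,  0.00261579]), 'contact_force': array([-0.29191503, -0.10614446,  0.3581459 ]), 'moment': array([-0.02651323,  0.02508763, -0.01996883]), 'gripper_width': 85.27228845594995}
scene {'mtx': array([[391.10143083,   0.        , 258.92464727],
       [  0.        , 391.10143083, 193.44033939],
       [  0.        ,   0.        ,   1.        ]]), 'world_to_cam': array([[ 9.96166862e-01, -8.61963165e-02,  1.48922303e-02,
        -5.48480941e+02],
       [ 3.21142661e-02,  5.18745774e-01,  8.54325170e-01,
        -3.64433004e+01],
       [-8.13649643e-02, -8.50572171e
[... 1160 characters left out ...]
,  0.00000000e+00,
         1.00000000e+00]])}
crank_boss 0.59 [306.6, 190.4, 324.7, 216.2] [[465.0, -357.0, 0.0], [530.0, -330.0, 40.0], [559.0, -301.0, 83.0]]
crank_knob 0.75 [307.3, 190.9, 325.4, 219.3] [[465.0, -355.0, 17.0], [533.0, -327.0, 44.0], [557.0, -302.0, 84.0]]
shaft_top 0.3 [203.7, 181.6, 276.6, 214.6] [[489.0, -177.0, 3.0], [525.0, -89.0, 22.0], [589.0, 60.0, 65.0]]
block 0.91 [210.4, 187.4, 231.2, 206.6] [[506.0, -25.0, 19.0], [522.0, 10.0, 69.0], [558.0, 47.0, 78.0]]
clamp 0.66 [202.9, 184.1, 274.5, 215.8] [[489.0, -177.0, 3.0], [524.0, -91.0, 24.0], [588.0, 59.0, 65.0]]
pad 0.64 [236.7, 188.2, 241.2, 191.9] [[549.0, -51.0, 53.0], [560.0, -50.0, 58.0], [565.0, -50.0, 59.0]]
```

Run:
```python
import cv2
a=cv2.imread("pics/top1.png");b=cv2.imread("pics/scene1.png")
cv2.imwrite("pics/top1c.png",cv2.resize(a[140:270,150:370],(792,468),interpolation=cv2.INTER_CUBIC))
cv2.imwrite("pics/scene1c.png",cv2.resize(b[150:280,150:370],(792,468),interpolation=cv2.INTER_CUBIC))
```

```text
(no output)
```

View pics/top1c.png

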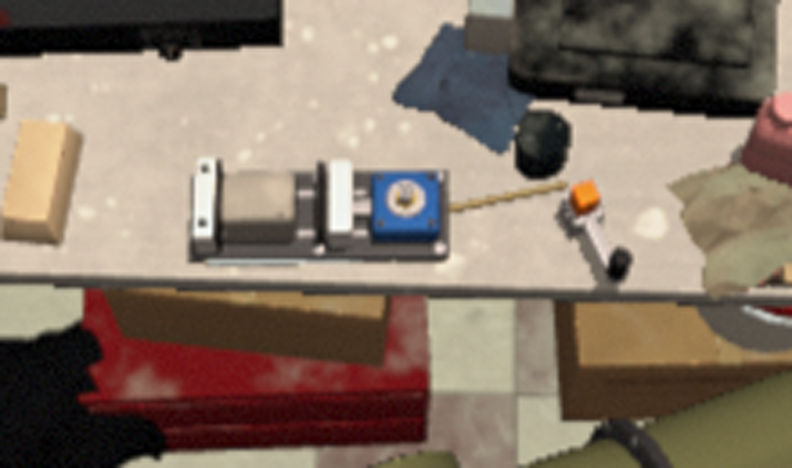

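View pics/scene1c.png

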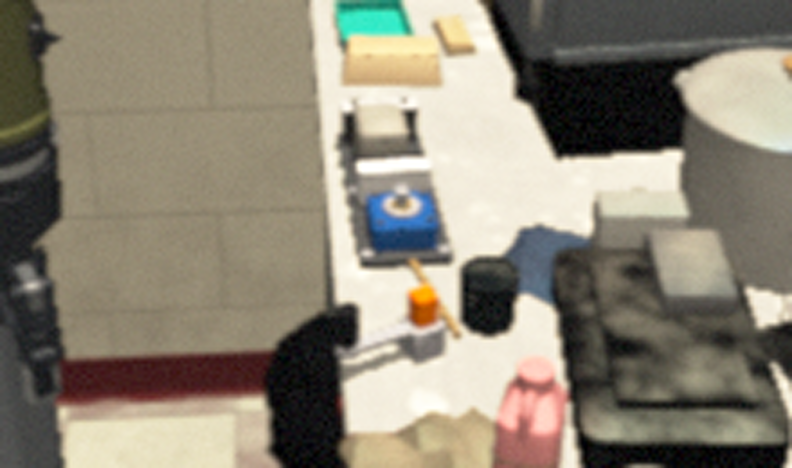

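View pics/scene1.png

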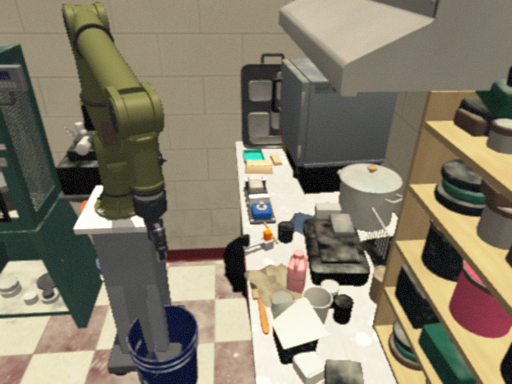

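View pics/top1.png

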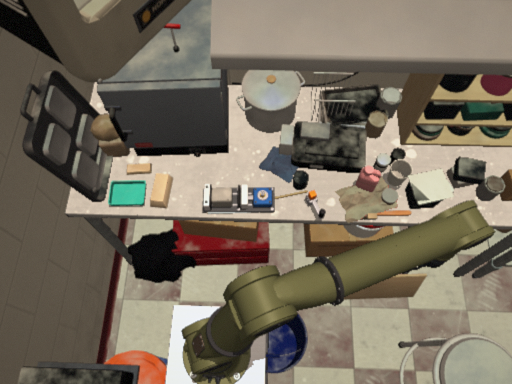

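```bash
cat >> h.py <<'E'
def ray_z(cam,uv,z):
    uv=np.atleast_2d(uv); A=px2w(cam,uv[:,0],uv[:,1],np.full(len(uv),100.)); B=px2w(cam,uv[:,0],uv[:,1],np.full(len(uv),1000.))
    t=(z-A[:,2])/(B[:,2]-A[:,2]); return A+t[:,None]*(B-A)
def ring(im,d,cam,z0,z1,hsvlo,hsvhi):
    h=cv2.cvtColor(im,cv2.COLOR_RGB2HSV); m=cv2.inRange(h,np.array(hsvlo),np.array(hsvhi))>0
    return m
def tool():
    s=robot.read_state(); return s["tool_pos"],cv2.Rodrigues(s["tcp_rot"])[0],s
E
python3 - <<'E'
from h import *
im=cv2.imread("pics/top1.png")[...,::-1].copy(); d=np.load("top1d.npy")
h=cv2.cvtColor(im,cv2.COLOR_RGB2HSV)
m=cv2.inRange(h,(3,180,150),(20,255,255))>0
m[:, :290]=0;m[:,330:]=0;m[:180]=0;m[225:]=0
v,u=np.nonzero(m);P=px2w("top",u,v,d[m]);print(len(u),u.mean(),v.mean(),P.min(0),P.max(0),P[P[:,2]>65].mean(0))
# things by z in region near crank
vv,uu=np.mgrid[180:225,195:335];P=px2w("top",uu,vv,d[180:225,195:335])
k=(uu>295)&(P[...,2]>74)&(P[...,2]<95);print("knob",P[k].mean(0),k.sum(),uu[k].mean(),vv[k].mean())
k=(uu>255)&(uu<275)&(P[...,2]>60);print("shaft",P[k],np.c_[uu[k],vv[k]])
x=u"";print("shaft px",ray_z("top",[(150+405/3.6,140+192/3.6)],76), "boss",ray_z("top",[(150+584/3.6,140+193/3.6)],70),"knob",ray_z("top",[(150+620/3.6,140+258/3.6)],82))
p,R,s=tool();print(p,R.round(3))
im,d=cams.capture("wrist");save("w1",im);T=np.linalg.inv(cams.calibration("wrist")["world_to_cam"]);print((R.T@(T[:3,3]-p)).round(1),(R.T@T[:3,:3]).round(3),cams.calibration("wrist")["mtx"])
E
```

```text
33 312.0 194.0 [ 536.94330109 -327.27257428   57.8695718 ] [ 557.49852787 -306.17102623   75.60635144] [ 546.15689068 -316.71207022   69.0828057 ]
knob [ 483.70642272 -345.4620958    79.57663917] 31 320.96774193548384 208.70967741935485
shaft [[ 552.04722076 -131.25496047   65.92969753]
 [ 549.30888188 -134.9347697    72.19328895]
 [ 548.19231922 -138.57027354   74.89207717]
 [ 550.19056629 -142.18296075   70.7484701 ]
 [ 544.26984876 -131.44222936   74.28670482]
 [ 544.08237455 -135.06295504   74.94811644]
 [ 544.93548943 -138.67165062   73.30982766]
 [ 545.56664359 -142.28876469   72.16247139]
 [ 539.96669247 -131.56304941   75.03541724]
 [ 542.03542287 -135.14765908   70.68451383]
 [ 541.82532458 -138.77183747   71.40060154]
 [ 542.5235563  -142.38982507   70.09767004]
 [ 540.70225932 -131.58842827   64.5400135 ]
 [ 538.55125879 -135.25195963   69.60230556]
 [ 540.8961978  -138.85448921   64.60949335]
 [ 537.69810563 -142.49564717   72.01105831]
 [ 536.00546774 -138.96915324   66.66666642]
 [ 537.20692108 -142.59023978   64.21713528]] [[261 191]
 [262 191]
 [263 191]
 [264 191]
 [261 192]
 [262 192]
 [263 192]
 [264 192]
 [261 193]
 [262 193]
 [263 193]
 [264 193]
 [261 194]
 [262 194]
 [263 194]
 [264 194]
 [263 195]
 [264 195]]
shaft px [[ 538.38152517 -137.02067979   76.        ]] boss [[ 545.53851252 -316.8245298    70.        ]] knob [[ 471.39955379 -349.34459424   82.        ]]
[ 242.78810932 -602.98056854  231.38919213] [[ 0.374 -0.928  0.   ]
 [-0.928 -0.374 -0.   ]
 [ 0.     0.    -1.   ]]
[  -1.   -75.  -143.7] [[ 1.     0.001 -0.   ]
 [ 0.001 -0.955 -0.296]
 [-0.     0.296 -0.955]] [[330.27076791   0.         254.43489546]
 [  0.         330.27076791 188.39833103]
 [  0.           0.           1.        ]]
```

View pics/w1.png

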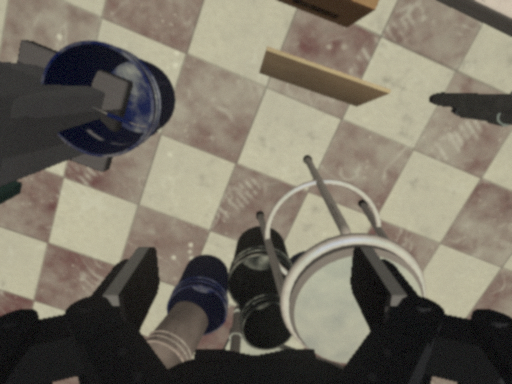

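{"op": "carry_out", "data": {
  "rows": [
    [[0,0,0],[-0.02,-0.05,0],0],
    [[0,0,0],[-0.042,-0.106,0],0],
    [[0,0,0],[-0.063,-0.162,0],0],
    [[0,0,0],[-0.085,-0.218,0],0],
    [[0,0,0],[-0.107,-0.274,0],0],
    [[0,0,0],[-0.129,-0.33,0],0],
    [[0,0,0],[-0.152,-0.388,0],0],
    [[0,0,0],[-0.152,-0.388,0],0],
    [[0,0,0],[-0.152,-0.388,0],0]
  ]
}}

```text
clock: 1.88
tool_pos: [545.6, -317.4, 231.2]
tcp_rot: [2.603, -1.757, -0.0]
contact_force: [-0.4, -1.7, -0.9]
gripper_width: 85.3
```

Run:
```python
from h import *
p,R,s=tool();print(p,R.round(3),s["clock"],s["joint_positions"].round(3))
im,d=cams.capture("wrist");save("w2",im);np.save("w2d.npy",d);np.savez("w2.npz",p=p,R=R)
```

```text
[ 545.6496452  -317.39644806  231.16764095] [[ 0.374 -0.927 -0.001]
 [-0.927 -0.374 -0.001]
 [ 0.     0.001 -1.   ]] 1.875 [ 0.727  0.297 -0.301  1.493  0.09   1.365 -0.768]
```

View pics/w2.png

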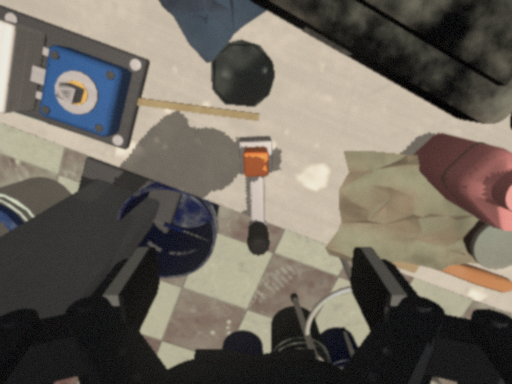

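Run:
```python
from h import *
im=cv2.imread("pics/w2.png")[...,::-1].copy(); d=np.load("w2d.npy")
h=cv2.cvtColor(im,cv2.COLOR_RGB2HSV)
m=cv2.inRange(h,(0,150,90),(22,255,255))>0
m[:130]=0;m[190:]=0;m[:,:230]=0;m[:,290:]=0
vv,uu=np.mgrid[0:384,0:512];P=px2w("wrist",uu,vv,d)
k=m&(P[...,2]>64); print("boss top",k.sum(),P[k].mean(0),cv2.minAreaRect(P[k][:,:2].astype(np.float32)))
k=(P[...,2]>75)&(P[...,2]<92)&(uu>235)&(uu<285)&(vv>200)&(vv<270);print("knob",k.sum(),P[k].mean(0),np.median(P[k],0))
kk=P[k];b=P[m&(P[...,2]>64)].mean(0);dd=kk.mean(0)-b;print(np.degrees(np.arctan2(dd[1],dd[0])),np.hypot(*dd[:2]))
# arm
k=(P[...,2]>26)&(P[...,2]<48)&(uu>235)&(uu<285)&(vv>178)&(vv<222)
q=P[k][:,:2];c=q.mean(0);w=np.linalg.svd(q-c)[2][0];print("arm",k.sum(),c,np.degrees(np.arctan2(w[1],w[0])))
k=(P[...,2]>66)&(P[...,2]<80)&(uu<120)&(uu>45)&(vv>60)&(vv<120);print("shaft",k.sum(),P[k].mean(0),cv2.minAreaRect(P[k][:,:2].astype(np.float32)))
c=im[30:150,20:150];save("w2s",cv2.resize(c,None,fx=5,fy=5,interpolation=cv2.INTER_CUBIC))
c=im[120:260,200:320];save("w2k",cv2.resize(c,None,fx=4,fy=4,interpolation=cv2.INTER_CUBIC))
```

```text
boss top 560 [ 550.54996235 -316.55451523   71.34981009] ((576.8687744140625, -305.570068359375), (81.38504028320312, 21.757156372070312), 22.43916130065918)
knob 375 [ 477.48768004 -348.3488027    81.42525845] [ 477.86436738 -348.2119802    82.06839441]
-156.48291880164257 79.68044811649855
arm 633 [ 505.41095519 -336.29218177] -155.8965890742118
shaft 289 [ 547.2357487  -138.20590945   72.71004637] ((546.2420654296875, -136.4385986328125), (13.95146656036377, 14.069753646850586), 88.6612777709961)
```

View pics/w2s.png

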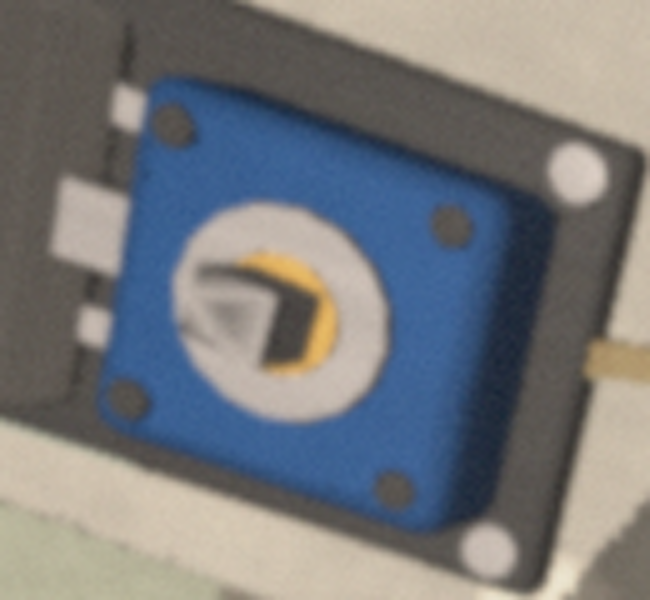

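View pics/w2k.png

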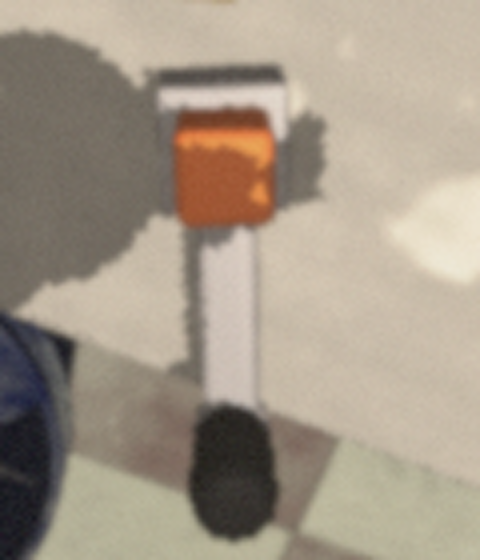

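{"op": "carry_out", "data": {
  "rows": [
    [[0,0,-10],[0.001,-0.004,0.01],0],
    [[0,0,-20],[0.001,-0.004,0.02],0],
    [[0,0,-30],[0.001,-0.004,0.03],0],
    [[0,0,-40],[0.001,-0.004,0.04],0],
    [[0,0,-50],[0.001,-0.004,0.04],0],
    [[0,0,-60],[0.001,-0.004,0.04],0],
    [[0,0,-70],[0.001,-0.004,0.04],0],
    [[0,0,-80],[0.001,-0.004,0.04],0],
    [[0,0,-90],[0.001,-0.004,0.04],0]
  ]
}}

```text
clock: 3.05
tool_pos: [548.3, -319.0, 191.3]
tcp_rot: [3.083, 0.6, -0.001]
contact_force: [0.8, 0.3, -0.4]
gripper_width: 85.5
```

{"op": "carry_out", "data": {
  "rows": [
    [[0,0,-10],[0,0,0],0],
    [[0,0,-20],[0,0,0],0],
    [[0,0,-30],[0,0,0],0],
    [[0,0,-40],[0,0,0],0],
    [[0,0,-50],[0,0,0],0],
    [[0,0,-60],[0,0,0],0],
    [[0,0,-70],[0,0,0],0],
    [[0,0,-80],[0,0,0],0],
    [[0,0,-90],[0,0,0],0],
    [[0,0,-91.8],[0,0,0],0]
  ]
}}

```text
clock: 4.3
tool_pos: [548.6, -318.7, 191.1]
tcp_rot: [-1.722, -2.627, 0.002]
contact_force: [0.9, 0.2, 0.6]
gripper_width: 85.5
```

Run:
```python
from h import *
p,R,s=tool();print(p,R.round(3),s["clock"],s["joint_positions"].round(3))
im,d=cams.capture("wrist");save("w3",im);np.save("w3d.npy",d)
h=cv2.cvtColor(im,cv2.COLOR_RGB2HSV)
vv,uu=np.mgrid[0:384,0:512];P=px2w("wrist",uu,vv,d)
near=np.hypot(P[...,0]-550,P[...,1]+316)<25
m=(cv2.inRange(h,(0,150,90),(22,255,255))>0)&near
k=m&(P[...,2]>66); print("boss top",k.sum(),P[k].mean(0),cv2.minAreaRect(P[k][:,:2].astype(np.float32)))
k=(P[...,2]>75)&(P[...,2]<95)&(np.hypot(P[...,0]-477,P[...,1]+348)<25);print("knob",k.sum(),P[k].mean(0))
```

```text
[ 548.5907407  -318.663066    191.13577693] [[-0.399  0.917 -0.001]
 [ 0.917  0.399 -0.001]
 [-0.    -0.001 -1.   ]] 4.3 [ 1.08   0.409 -0.772  1.525  0.291  1.326  2.26 ]
boss top 665 [ 548.15355751 -316.46339994   70.76139726] ((548.7720947265625, -316.3776550292969), (21.74886131286621, 20.960744857788086), 23.4870662689209)
knob 690 [ 476.514398   -347.89387037   81.82711657]
```

View pics/w3.png

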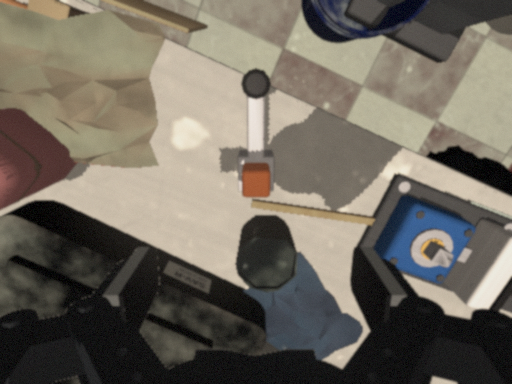

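Run:
```python
from h import *
d=np.load("w3d.npy");vv,uu=np.mgrid[0:384,0:512];P=px2w("wrist",uu,vv,d)
for u,v in [(266,225),(266,250),(266,275),(300,250),(300,209),(256,205),(320,310)]: print(u,v,P[v,u].round(0))
```

```text
266 225 [ 595. -285.   33.]
266 250 [ 609. -280.   56.]
266 275 [ 632. -269.   58.]
300 250 [ 619. -231.    2.]
300 209 [ 572. -256.   12.]
256 205 [ 587. -299.   11.]
320 310 [ 669. -185.   21.]
```

{"op": "carry_out", "data": {
  "rows": [
    [[0,0,0],[0.002,0.0015,0.03],0],
    [[0,0,0],[0.002,0.0015,0.06],0],
    [[0,0,0],[0.002,0.0015,0.085],0],
    [[0,0,0],[0.002,0.0015,0.085],0]
  ]
}}

```text
clock: 4.85
tool_pos: [548.5, -314.3, 104.2]
tcp_rot: [-1.719, -2.625, 0.001]
contact_force: [0.6, -0.3, 0.0]
gripper_width: 85.7
```

Run:
```python
from h import *
p,R,s=tool();print(p,s["clock"],s["dq"].round(3))
im,d=cams.capture("wrist");save("w4",im);h=cv2.cvtColor(im,cv2.COLOR_RGB2HSV)
p,R,s=tool();print(p)
vv,uu=np.mgrid[0:384,0:512];P=px2w("wrist",uu,vv,d)
near=np.hypot(P[...,0]-550,P[...,1]+316)<25
m=(cv2.inRange(h,(0,150,90),(22,255,255))>0)&near
k=m&(P[...,2]>66); print("boss top",k.sum(),P[k].mean(0),cv2.minAreaRect(P[k][:,:2].astype(np.float32)))
k=(P[...,2]>75)&(P[...,2]<95)&(np.hypot(P[...,0]-477,P[...,1]+348)<25);print("knob",k.sum(),P[k].mean(0))
```

```text
[ 548.51505913 -314.29384486  104.21611998] 4.85 [ 0.    -0.026 -0.021 -0.048 -0.007  0.012  0.012]
[ 549.79342552 -314.55544228  105.96832896]
boss top 1444 [ 548.95824749 -317.24705008   72.41535485] ((549.9701538085938, -316.9154357910156), (22.825363159179688, 22.26280975341797), 24.15707778930664)
knob 1604 [ 477.59538966 -348.49166876   83.46104876]
```

View pics/w4.png

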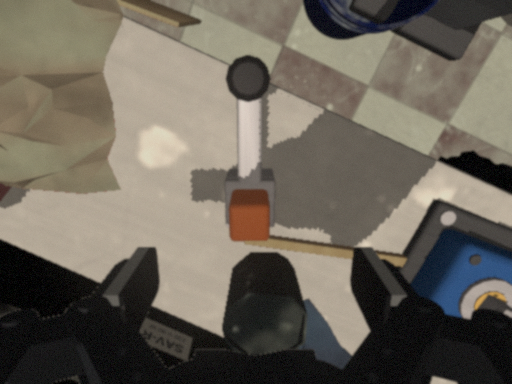

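{"op": "carry_out", "data": {
  "rows": [
    [[0,0,0],[-0.002,-0.001,0.025],0],
    [[0,0,0],[-0.002,-0.001,0.05],0],
    [[0,0,0],[-0.002,-0.001,0.064],0],
    [[0,0,0],[-0.002,-0.001,0.064],0],
    [[0,0,0],[-0.002,-0.001,0.064],0]
  ]
}}

```text
clock: 5.52
tool_pos: [551.4, -316.7, 43.7]
tcp_rot: [1.716, 2.629, 0.0]
contact_force: [-0.3, 0.2, 0.9]
gripper_width: 85.2
```

{"op": "carry_out", "data": {
  "rows": [
    [[0,0,0],[0,0,0],0.5],
    [[0,0,0],[0,0,0],0.6],
    [[0,0,0],[0,0,0],0.8],
    [[0,0,0],[0,0,0],1],
    [[0,0,0],[0,0,0],1],
    [[0,0,0],[0,0,0],1],
    [[0,0,0],[0,0,0],1]
  ],
  "newtons": 110
}}

```text
clock: 6.4
tool_pos: [550.9, -316.5, 42.8]
tcp_rot: [1.717, 2.63, -0.0]
contact_force: [-0.0, -1.3, 4.6]
gripper_width: 22.3
```

Run:
```python
from h import *
p,R,s=tool();print(p,R.round(3),s["contact_force"],s["moment"],s["gripper_width"])
im,d=cams.capture("wrist");save("w5",im)
```

```text
[ 550.87485829 -316.50266378   42.79760497] [[-0.403  0.915  0.001]
 [ 0.915  0.403 -0.001]
 [-0.001  0.    -1.   ]] [-2.73459707e-03 -1.31936055e+00  4.55470944e+00] [-0.03843306 -0.06570186  0.01534545] 22.334975330406998
```

View pics/w5.png

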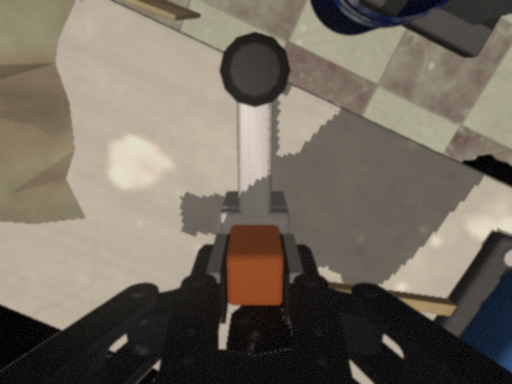

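{"op": "carry_out", "data": {
  "rows": [
    [[0,0,0],[0,0,-0.03],1],
    [[0,0,0],[0,0,-0.07],1],
    [[0,0,0],[0.01,0.004,-0.11],1],
    [[0,0,0],[0.03,0.012,-0.12],1],
    [[0,0,0],[0.052,0.022,-0.12],1],
    [[0,0,0],[0.052,0.022,-0.12],1],
    [[0,0,0],[0.052,0.022,-0.12],1]
  ]
}}

```text
clock: 7.32
tool_pos: [548.6, -259.1, 160.4]
tcp_rot: [-1.714, -2.629, 0.001]
contact_force: [1.0, 0.2, -3.3]
gripper_width: 22.3
```

Run:
```python
from h import *
p,R,s=tool();print(p,R.round(3),s["contact_force"],s["moment"],s["gripper_width"],s["joint_positions"].round(2))
im,d=cams.capture("wrist");save("w6",im);np.save("w6d.npy",d)
vv,uu=np.mgrid[0:384,0:512];P=px2w("wrist",uu,vv,d)
k=(P[...,2]>63)&(P[...,2]<82)&(np.hypot(P[...,0]-546,P[...,1]+138)<14);print("shaft",k.sum(),P[k].mean(0),cv2.minAreaRect(P[k][:,:2].astype(np.float32)))
v,u=np.nonzero(k);print(u.min(),u.max(),v.min(),v.max())
c=im[v.min()-50:v.max()+50,u.min()-60:u.max()+50];save("w6s",cv2.resize(c,None,fx=5,fy=5,interpolation=cv2.INTER_CUBIC)[:600,:800])
```

```text
[ 548.59522292 -259.14885358  160.42203806] [[-0.403  0.915 -0.003]
 [ 0.915  0.403  0.001]
 [ 0.002 -0.002 -1.   ]] [ 0.96797321  0.18946456 -3.34069884] [ 0.00064925 -0.04333928 -0.01114906] 22.258475782268825 [ 1.04  0.38 -0.8   1.63  0.28  1.25  2.18]
shaft 402 [ 545.40929253 -138.25915421   71.79680725] ((546.61279296875, -136.00146484375), (15.125473022460938, 14.260765075683594), 86.093994140625)
384 410 238 261
```

View pics/w6.png

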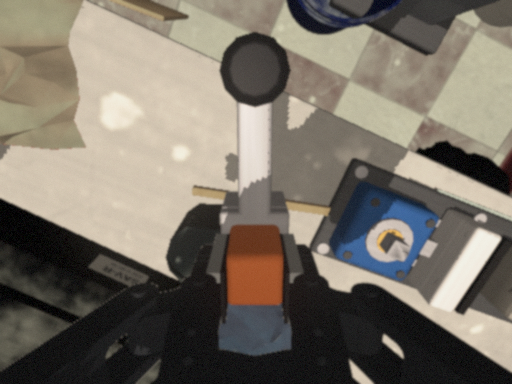

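View pics/w6s.png

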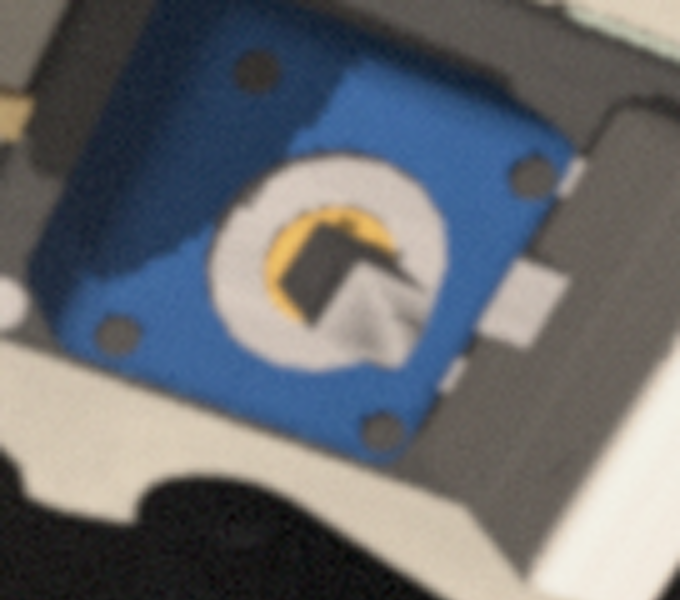

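Run:
```python
from h import *
im=cv2.imread("pics/w6.png")
c=im[222:272,370:420];cv2.imwrite("pics/w6z.png",cv2.resize(c,(600,600),interpolation=cv2.INTER_LANCZOS4))
```

```text
(no output)
```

View pics/w6z.png

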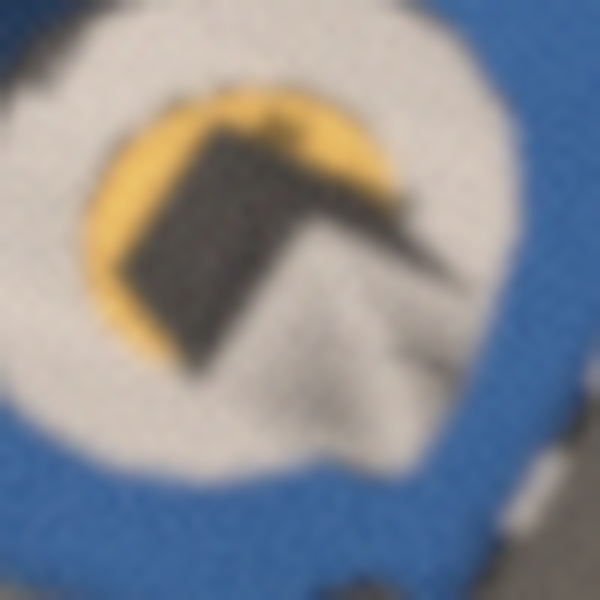

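Run:
```python
from h import *
f=lambda a:[(370+(x+.5)/12-.5,222+(y+.5)/12-.5) for x,y in a]
Q=ray_z("wrist",f([(305,222),(205,372),(410,465),(470,310)]),68);print(Q.round(1))
E_=lambda a,b:(np.degrees(np.arctan2(b[1]-a[1],b[0]-a[0])).round(1),np.hypot(*(b-a)[:2]).round(1))
for i in range(4): print(E_(Q[i],Q[(i+1)%4]))
print(Q.mean(0))
W=ray_z("wrist",f([(217,128),(120,265)]),50);print(W,E_(*W))
# known points of held crank: knob top centre at z = foot+82
p,R,s=tool();print(p, "knob",ray_z("wrist",[(254.5,70)],p[2]-42.8+82))
d=np.load("w6d.npy");vv,uu=np.mgrid[0:384,0:512];P=px2w("wrist",uu,vv,d)
k=(vv<110)&(abs(uu-255)<40)&(P[...,2]>190);print(P[k].mean(0),np.median(P[k],0),P[k].min(0),P[k].max(0))
kn=P[k].mean(0);y=R[:,1];print("axis est rel TCP in tool",R.T@(kn+80*y-p))
k=(vv>228)&(vv<300)&(uu>232)&(uu<278);q=P[k];print("boss",np.median(q,0));
```

```text
[[ 540.  -141.7   68. ]
 [ 552.1 -142.2   68. ]
 [ 552.7 -126.1   68. ]
 [ 541.2 -128.4   68. ]]
(np.float64(-2.1), np.float64(12.2))
(np.float64(88.2), np.float64(16.1))
(np.float64(-168.3), np.float64(11.7))
(np.float64(-95.0), np.float64(13.3))
[ 546.48682482 -134.59740234   68.        ]
[[ 540.84501115 -139.86595458   50.        ]
 [ 552.79529064 -140.76372016   50.        ]] (np.float64(-4.3), np.float64(12.0))
[ 548.68720597 -259.91241358  160.7233505 ] knob [[ 474.5797775 -291.4194871  199.9233505]]
[ 474.43206676 -291.45477187  200.74475463] [ 474.40228947 -291.4268487   200.09661509] [ 463.72261895 -301.99076046  195.54382171] [ 485.18421781 -280.71720375  304.56271817]
axis est rel TCP in tool [  1.05272967  -0.74920161 -39.86122243]
boss [ 540.37115247 -261.48273664  188.40618661]
```

{"op": "carry_out", "data": {
  "rows": [
    [[0,0,5],[0.025,0.01,0],1],
    [[0,0,10],[0.055,0.022,0],1],
    [[0,0,15],[0.085,0.036,0],1],
    [[0,0,20],[0.114,0.048,0],1],
    [[0,0,27.3],[0.114,0.048,0.01],1],
    [[0,0,27.3],[0.114,0.048,0.02],1],
    [[0,0,27.3],[0.114,0.048,0.029],1],
    [[0,0,27.3],[0.114,0.048,0.029],1],
    [[0,0,27.3],[0.114,0.048,0.029],1]
  ]
}}

```text
clock: 8.5
tool_pos: [547.9, -136.5, 133.3]
tcp_rot: [-2.29, -2.151, -0.0]
contact_force: [0.3, -0.8, -4.3]
gripper_width: 22.0
```

Run:
```python
from h import *
p,R,s=tool();print(p,R.round(3),s["contact_force"],s["moment"],s["gripper_width"],s["joint_positions"].round(2))
im,d=cams.capture("wrist");save("w7",im);im,d=cams.capture("scene")
c=im[160:250,220:300];save("s7",cv2.resize(c,None,fx=6,fy=6,interpolation=cv2.INTER_CUBIC))
im,d=cams.capture("top");c=im[150:240,200:320];save("t7",cv2.resize(c,None,fx=6,fy=6,interpolation=cv2.INTER_CUBIC))
p,R,s=tool();print(p)
```

```text
[ 547.85399285 -136.49333322  133.3481094 ] [[ 0.062  0.998  0.   ]
 [ 0.998 -0.062  0.   ]
 [ 0.     0.    -1.   ]] [ 0.25104193 -0.82835456 -4.32583064] [ 0.00758073 -0.05448558 -0.00880488] 21.995672108815647 [ 0.87  0.3  -0.78  1.77  0.23  1.17  1.53]
[ 548.04366678 -136.32308644  133.71481331]
```

View pics/w7.png

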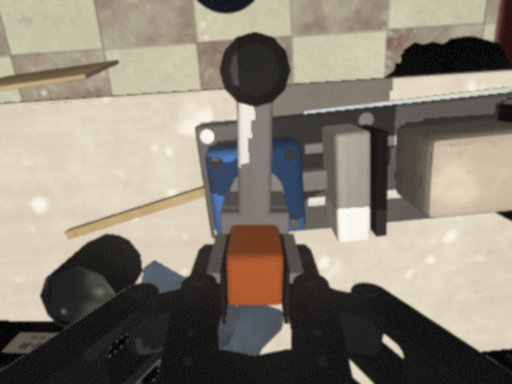

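View pics/s7.png

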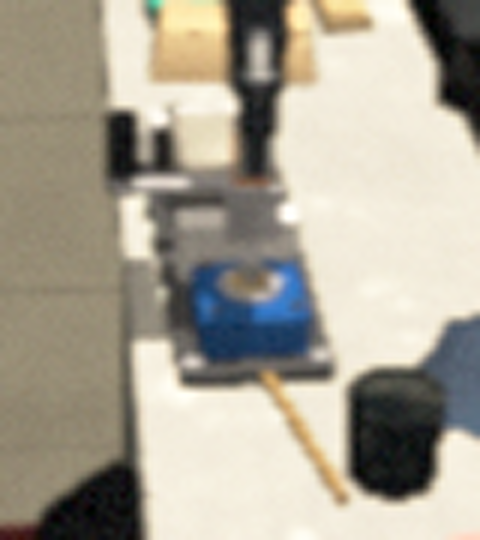

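{"op": "carry_out", "data": {
  "rows": [
    [[0,0,0],[0.0005,-0.0007,0.006],1],
    [[0,0,0],[0.0005,-0.0007,0.012],1],
    [[0,0,0],[0.0005,-0.0007,0.016],1],
    [[0,0,0],[0.0005,-0.0007,0.018],1],
    [[0,0,0],[0.0005,-0.0007,0.02],1],
    [[0,0,0],[0.0005,-0.0007,0.02],1]
  ]
}}

```text
clock: 9.4
tool_pos: [547.0, -135.6, 113.2]
tcp_rot: [-2.289, -2.151, 0.0]
contact_force: [0.5, 0.0, -4.2]
gripper_width: 22.4
```

{"op": "carry_out", "data": {
  "rows": [
    [[0,0,0],[0,0,0.002],1],
    [[0,0,0],[0,0,0.004],1],
    [[0,0,0],[0,0,0.006],1],
    [[0,0,0],[0,0,0.006],1]
  ]
}}

```text
clock: 9.9
tool_pos: [546.9, -135.6, 107.1]
tcp_rot: [-2.289, -2.151, 0.0]
contact_force: [-0.0, -0.5, -2.1]
gripper_width: 22.3
```

{"op": "carry_out", "data": {
  "rows": [
    [[0,0,0],[0,0,0.003],1],
    [[0,0,0],[0,0,0.006],1],
    [[0,0,0],[0,0,0.008],1],
    [[0,0,0],[0,0,0.008],1]
  ]
}}

```text
clock: 10.4
tool_pos: [546.9, -135.6, 99.0]
tcp_rot: [-2.289, -2.151, 0.0]
contact_force: [-0.0, 0.2, -2.5]
gripper_width: 22.3
```

{"op": "carry_out", "data": {
  "rows": [
    [[0,0,0],[0,0,0.002],1],
    [[0,0,0],[0,0,0.004],1],
    [[0,0,0],[0,0,0.0055],1],
    [[0,0,0],[0,0,0.0055],1]
  ]
}}

```text
clock: 10.9
tool_pos: [546.9, -135.6, 93.6]
tcp_rot: [-2.289, -2.151, 0.0]
contact_force: [0.2, 0.6, -3.4]
gripper_width: 22.2
```

Run:
```python
from h import *
p,R,s=tool();print(p,s["contact_force"],s["moment"],s["joint_positions"].round(2))
im,d=cams.capture("wrist");save("w8",im)
```

```text
[ 546.91317087 -135.59717636   93.61334697] [ 0.19197618  0.6194969  -3.38123771] [-0.00284985 -0.09129267  0.07276935] [ 0.85  0.34 -0.77  1.81  0.27  1.1   1.5 ]
```

View pics/w8.png

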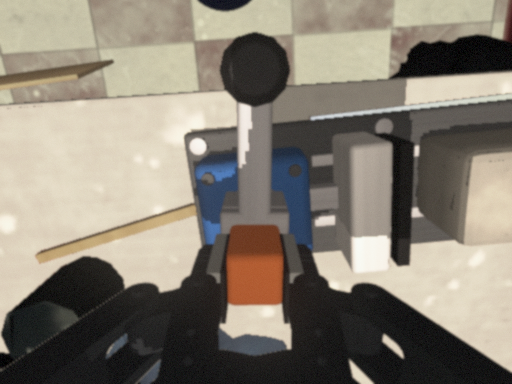

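{"op": "carry_out", "data": {
  "rows": [
    [[0,0,4],[0,0,0],1],
    [[0,0,8],[0,0,0],1],
    [[0,0,12],[0,0,0],1],
    [[0,0,16],[0,0,0],1],
    [[0,0,20],[0,0,0],1]
  ],
  "newtons": 120
}}

```text
clock: 11.58
tool_pos: [547.5, -135.0, 94.0]
tcp_rot: [2.627, 1.721, 0.001]
contact_force: [0.3, -0.2, -3.9]
gripper_width: 21.8
```

Run:
```python
from h import *
p,R,s=tool();print(p,R[:2,1],s["contact_force"],s["moment"],s["joint_positions"].round(2))
im,d=cams.capture("wrist");save("w9",im)
p,R,s=tool();print(p,R[:2,1],s["contact_force"],s["moment"])
```

```text
[ 547.5008742  -134.9551035    93.97130865] [ 0.91684431 -0.39924404] [ 0.34933011 -0.18066651 -3.90170546] [ 0.13860988 -0.17235569  0.73073632] [ 0.81  0.33 -0.71  1.81  0.24  1.09  1.17]
[ 547.52331039 -134.9796796    93.97395947] [ 0.9159279  -0.40134192] [ 0.84688177  0.61008926 -3.55031073] [ 0.2180156  -0.25358589  0.63331979]
```

View pics/w9.png

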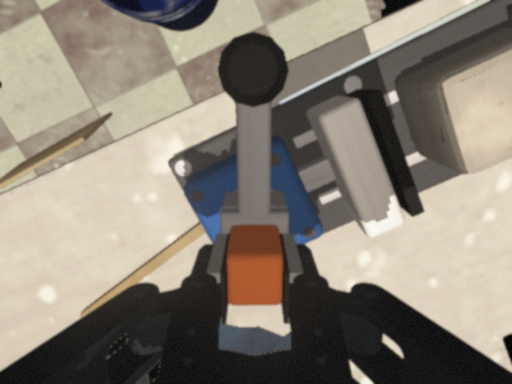

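{"op": "carry_out", "data": {
  "rows": [
    [[0,0,4],[0,0,0],1],
    [[0,0,8],[0,0,0],1],
    [[0,0,12],[0,0,0],1],
    [[0,0,16],[0,0,0],1],
    [[0,0,20],[0,0,0],1],
    [[0,0,24],[0,0,0],1],
    [[0,0,28],[0,0,0],1],
    [[0,0,32],[0,0,0],1],
    [[0,0,36],[0,0,0],1],
    [[0,0,40],[0,0,0],1]
  ]
}}

```text
clock: 12.88
tool_pos: [547.6, -135.1, 94.0]
tcp_rot: [3.058, 0.72, 0.001]
contact_force: [0.3, 1.1, -3.8]
gripper_width: 22.0
```

```bash
cat > m.py <<'E'
from h import *
import sys
p,R,s=tool();print(p.round(1),"yaw",np.degrees(np.arctan2(R[1,1],R[0,1])).round(2),s["contact_force"].round(1),s["moment"].round(3),s["joint_positions"].round(2),s["gripper_width"])
if len(sys.argv)>1:
    im,d=cams.capture("wrist");save(sys.argv[1],im)
    p,R,s=tool();print("yaw",np.degrees(np.arctan2(R[1,1],R[0,1])).round(2),s["contact_force"].round(1),s["moment"].round(3),s["clock"])
E
python3 m.py w10
```

```text
[ 547.6 -135.1   94. ] yaw -63.5 [ 0.3  1.1 -3.8] [ 0.11  -0.23   0.798] [ 0.71  0.3  -0.6   1.81  0.19  1.08  0.51] 21.973681854609794
yaw -63.63 [ 0.7  1.8 -3.8] [ 0.087 -0.268  0.588] 12.925
```

View pics/w10.png

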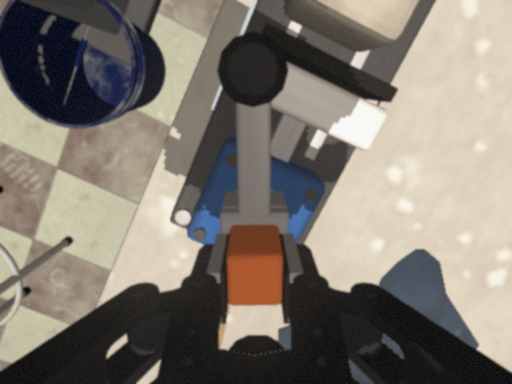

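{"op": "carry_out", "data": {
  "rows": [
    [[0,0,4],[0,0,0],1],
    [[0,0,8],[0,0,0],1],
    [[0,0,12],[0,0,0],1]
  ]
}}

```text
clock: 13.3
tool_pos: [547.6, -135.1, 94.0]
tcp_rot: [3.116, 0.397, 0.001]
contact_force: [0.8, 1.0, -3.1]
gripper_width: 22.0
```

```bash
python3 m.py
```

```text
[ 547.6 -135.1   94. ] yaw -75.47 [ 0.8  1.  -3.1] [ 0.049 -0.301  0.706] [ 0.69  0.3  -0.57  1.81  0.18  1.08  0.31] 22.01898487519786
```

{"op": "carry_out", "data": {
  "rows": [
    [[0,0,4],[0,0,0],1],
    [[0,0,8],[0,0,0],1],
    [[0,0,12],[0,0,0],1]
  ]
}}

```text
clock: 13.68
tool_pos: [547.6, -135.2, 93.9]
tcp_rot: [3.141, 0.069, 0.001]
contact_force: [1.1, 0.7, -3.5]
gripper_width: 22.3
```

```bash
python3 m.py
```

```text
[ 547.6 -135.2   93.9] yaw -87.47 [ 1.1  0.7 -3.5] [ 0.062 -0.238  0.749] [ 0.66  0.29 -0.54  1.81  0.17  1.08  0.11] 22.33117091080861
```

{"op": "carry_out", "data": {
  "rows": [
    [[0,0,4],[0,0,0],1],
    [[0,0,8],[0,0,0],1],
    [[0,0,12],[0,0,0],1]
  ]
}}

```text
clock: 14.05
tool_pos: [547.5, -135.2, 94.0]
tcp_rot: [3.131, -0.259, 0.001]
contact_force: [1.9, 0.3, -3.0]
gripper_width: 22.0
```

```bash
python3 m.py w11
```

```text
[ 547.5 -135.2   94. ] yaw -99.46 [ 1.9  0.3 -3. ] [ 0.06  -0.286  0.824] [ 0.64  0.29 -0.51  1.81  0.16  1.08 -0.09] 22.04758100953341
yaw -99.6 [ 1.5  0.7 -3.1] [ 0.085 -0.313  0.606] 14.1
```

View pics/w11.png

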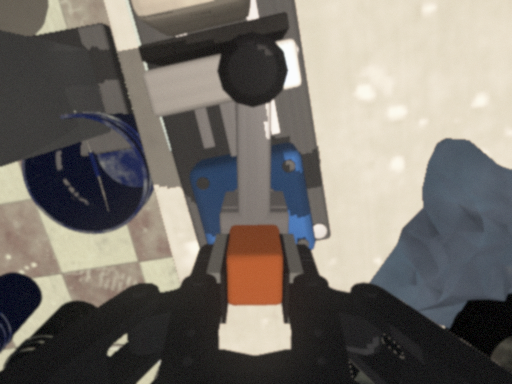

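{"op": "carry_out", "data": {
  "rows": [
    [[0,0,4],[0,0,0],1],
    [[0,0,8],[0,0,0],1],
    [[0,0,12],[0,0,0],1]
  ]
}}

```text
clock: 14.48
tool_pos: [547.5, -135.3, 93.9]
tcp_rot: [3.087, -0.585, 0.001]
contact_force: [1.3, 0.2, -4.2]
gripper_width: 21.9
```

```bash
python3 m.py
```

```text
[ 547.5 -135.3   93.9] yaw -111.45 [ 1.3  0.2 -4.2] [ 0.075 -0.305  0.723] [ 0.61  0.28 -0.48  1.82  0.15  1.08 -0.29] 21.92300789813521
```

{"op": "carry_out", "data": {
  "rows": [
    [[0,0,4],[0,0,0],1],
    [[0,0,8],[0,0,0],1],
    [[0,0,12],[0,0,0],1]
  ]
}}

```text
clock: 14.85
tool_pos: [547.5, -135.3, 93.9]
tcp_rot: [3.009, -0.904, 0.001]
contact_force: [0.7, 0.5, -3.7]
gripper_width: 22.1
```

```bash
python3 m.py w12
```

```text
[ 547.5 -135.3   93.9] yaw -123.44 [ 0.7  0.5 -3.7] [ 0.067 -0.206  0.756] [ 0.59  0.28 -0.45  1.82  0.14  1.07 -0.5 ] 22.141920469681033
yaw -123.58 [ 0.8 -0.  -4.1] [ 0.045 -0.313  0.588] 14.9
```

View pics/w12.png

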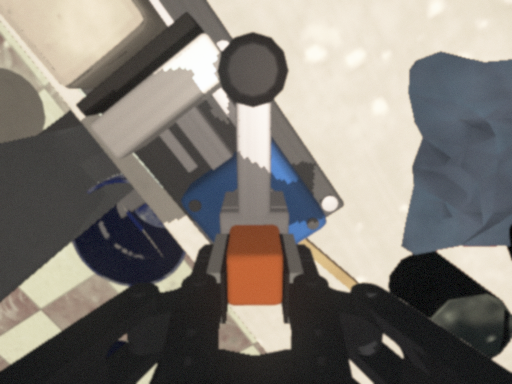

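{"op": "carry_out", "data": {
  "rows": [
    [[0,0,4],[0,0,0],1],
    [[0,0,8],[0,0,0],1],
    [[0,0,12],[0,0,0],1]
  ]
}}

```text
clock: 15.28
tool_pos: [547.4, -135.3, 94.0]
tcp_rot: [-2.898, 1.213, -0.001]
contact_force: [1.0, 0.5, -3.3]
gripper_width: 22.2
```

```bash
python3 m.py
```

```text
[ 547.4 -135.3   94. ] yaw -135.43 [ 1.   0.5 -3.3] [ 0.046 -0.254  0.717] [ 0.56  0.28 -0.42  1.82  0.13  1.07 -0.7 ] 22.18229898410887
```

{"op": "carry_out", "data": {
  "rows": [
    [[0,0,4],[0,0,0],1],
    [[0,0,8],[0,0,0],1],
    [[0,0,10],[0,0,0],1]
  ]
}}

```text
clock: 15.65
tool_pos: [547.4, -135.3, 94.0]
tcp_rot: [-2.781, 1.461, -0.001]
contact_force: [1.3, 0.9, -3.9]
gripper_width: 22.2
```

```bash
python3 m.py w13
```

```text
[ 547.4 -135.3   94. ] yaw -145.44 [ 1.3  0.9 -3.9] [ 0.084 -0.267  0.799] [ 0.54  0.27 -0.4   1.82  0.12  1.07 -0.87] 22.217587852549993
yaw -145.53 [-0.1  0.1 -2.3] [ 0.122 -0.262  0.667] 15.7
```

View pics/w13.png

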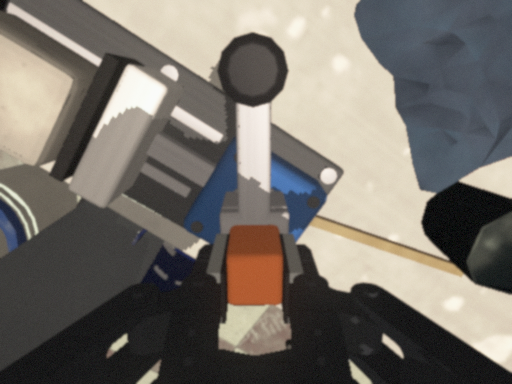

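{"op": "carry_out", "data": {
  "rows": [
    [[0,0,4],[0,0,0],1],
    [[0,0,6],[0,0,0],1]
  ]
}}

```text
clock: 15.95
tool_pos: [547.4, -135.3, 94.0]
tcp_rot: [-2.699, 1.606, -0.001]
contact_force: [0.6, -0.2, -3.2]
gripper_width: 22.0
```

```bash
python3 m.py a; python3 m.py a
```

```text
[ 547.4 -135.3   94. ] yaw -151.51 [ 0.6 -0.2 -3.2] [ 0.137 -0.321  0.762] [ 0.53  0.27 -0.38  1.82  0.11  1.07 -0.97] 21.961840165377843
yaw -151.59 [ 0.7  0.6 -3. ] [ 0.156 -0.364  0.733] 16.0
[ 547.3 -135.4   93.9] yaw -151.59 [ 0.7  0.6 -3. ] [ 0.156 -0.364  0.733] [ 0.53  0.27 -0.38  1.82  0.11  1.07 -0.97] 21.6981352784411
yaw -151.5 [ 1.2  0.4 -3.2] [ 0.194 -0.421  0.665] 16.05
```

{"op": "carry_out", "data": {
  "rows": [
    [[0,0,4],[0,0,0],1],
    [[0,0,6],[0,0,0],1]
  ]
}}

```text
clock: 16.3
tool_pos: [547.3, -135.4, 93.9]
tcp_rot: [-2.611, 1.746, -0.001]
contact_force: [1.6, 1.6, -2.7]
gripper_width: 22.1
```

```bash
python3 m.py a; python3 m.py a
```

```text
[ 547.3 -135.4   93.9] yaw -157.55 [ 1.6  1.6 -2.7] [ 0.25  -0.398  0.773] [ 0.52  0.27 -0.37  1.82  0.11  1.07 -1.07] 22.080599151470835
yaw -157.61 [ 1.8  0.4 -2.5] [ 0.26  -0.335  0.655] 16.35
[ 547.3 -135.4   93.9] yaw -157.61 [ 1.8  0.4 -2.5] [ 0.26  -0.335  0.655] [ 0.52  0.27 -0.37  1.82  0.11  1.07 -1.07] 21.453380810970412
yaw -157.51 [ 2.3  0.5 -1.9] [ 0.308 -0.379  0.674] 16.4
```

{"op": "carry_out", "data": {
  "rows": [
    [[0,0,4],[0,0,0],1],
    [[0,0,6],[0,0,0],1]
  ]
}}

```text
clock: 16.65
tool_pos: [547.3, -135.4, 93.9]
tcp_rot: [-2.516, 1.88, -0.0]
contact_force: [1.4, 1.2, -2.0]
gripper_width: 22.0
```

```bash
python3 m.py w14
```

```text
[ 547.3 -135.4   93.9] yaw -163.54 [ 1.4  1.2 -2. ] [ 0.361 -0.461  0.895] [ 0.51  0.27 -0.36  1.82  0.11  1.07 -1.17] 22.02760607095004
yaw -163.61 [ 2.8  2.4 -1.4] [ 0.395 -0.426  0.783] 16.7
```

View pics/w14.png

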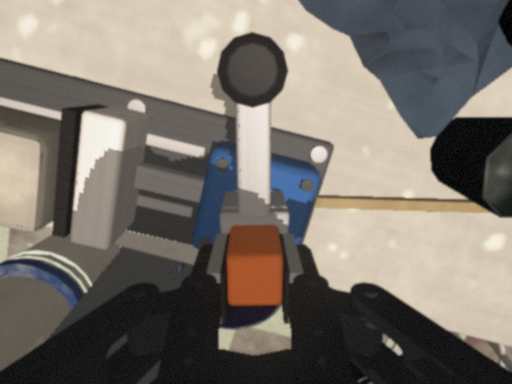

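{"op": "carry_out", "data": {
  "rows": [
    [[0,0,3],[0,0,0],1],
    [[0,0,3],[0,0,0],1]
  ]
}}

```text
clock: 16.95
tool_pos: [547.2, -135.4, 93.9]
tcp_rot: [-2.467, 1.944, -0.0]
contact_force: [1.9, 1.6, -2.8]
gripper_width: 22.5
```

```bash
python3 m.py a
python3 - <<'E'
from h import *
im,d=cams.capture("scene");c=im[160:230,225:295];save("s15",cv2.resize(c,None,fx=8,fy=8,interpolation=cv2.INTER_CUBIC))
im,d=cams.capture("top");c=im[160:230,180:300];save("t15",cv2.resize(c,None,fx=6,fy=6,interpolation=cv2.INTER_CUBIC))
E
```

```text
[ 547.2 -135.4   93.9] yaw -166.48 [ 1.9  1.6 -2.8] [ 0.414 -0.462  0.865] [ 0.5   0.27 -0.35  1.82  0.1   1.07 -1.22] 22.452368028263937
yaw -166.47 [ 1.8  2.9 -1.4] [ 0.403 -0.444  0.805] 17.0
```

View pics/t15.png

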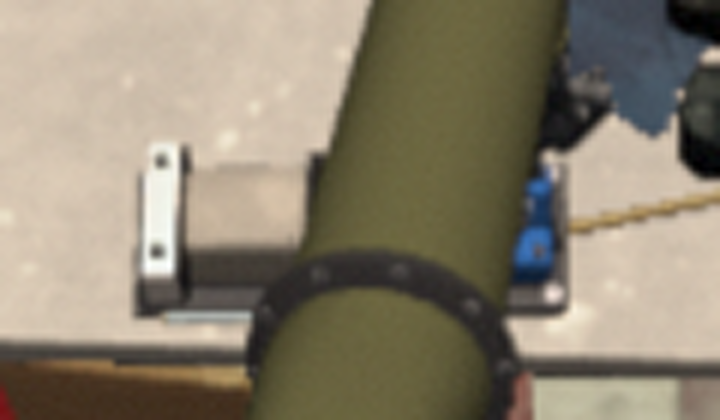

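View pics/s15.png

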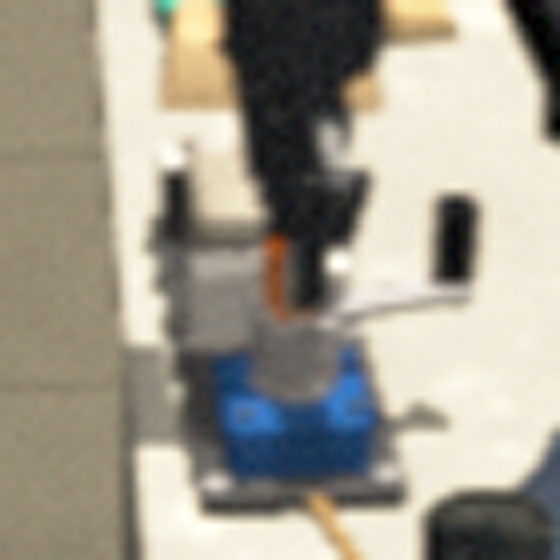

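{"op": "carry_out", "data": {
  "rows": [
    [[0,0,3],[0,0,0],1]
  ]
}}

```text
clock: 17.23
tool_pos: [547.2, -135.4, 93.9]
tcp_rot: [-2.414, 2.01, -0.0]
contact_force: [1.0, 0.6, -1.3]
gripper_width: 21.8
```

```bash
cat > m2.py <<'E'
from h import *
for i in range(6):
    s=robot.read_state();R=cv2.Rodrigues(s["tcp_rot"])[0];print(s["clock"],"yaw",np.degrees(np.arctan2(R[1,1],R[0,1])).round(2),s["moment"].round(3),s["contact_force"].round(1)); cams.capture("wrist")
E
python3 m2.py
```

```text
17.225 yaw -169.55 [ 0.468 -0.419  1.039] [ 1.   0.6 -1.3]
17.275 yaw -169.67 [ 0.437 -0.393  0.901] [ 1.7  1.5 -2.6]
17.325 yaw -169.51 [ 0.465 -0.488  0.869] [ 3.   1.8 -2.7]
17.375 yaw -169.47 [ 0.523 -0.459  0.9  ] [ 1.8  2.1 -1.1]
17.425 yaw -169.48 [ 0.587 -0.428  0.875] [ 1.5  2.  -1.2]
17.475 yaw -169.49 [ 0.495 -0.474  0.961] [ 2.2  3.  -0.8]
```

{"op": "carry_out", "data": {
  "rows": [
    [[0,0,3.5],[0,0,0],1]
  ]
}}

```text
clock: 17.65
tool_pos: [547.2, -135.4, 93.9]
tcp_rot: [-2.351, 2.083, -0.0]
contact_force: [2.2, 2.0, -0.5]
gripper_width: 22.3
```

```bash
python3 m2.py
```

```text
17.65 yaw -173.08 [ 0.529 -0.437  1.072] [ 2.2  2.  -0.5]
17.7 yaw -173.21 [ 0.512 -0.548  0.971] [ 1.3  2.3 -1. ]
17.75 yaw -173.03 [ 0.609 -0.507  0.934] [ 2.5  1.7 -1.9]
17.8 yaw -172.97 [ 0.66  -0.478  0.983] [ 2.2  2.9 -0.3]
17.85 yaw -172.98 [ 0.625 -0.482  0.97 ] [ 1.6  2.7 -1.2]
17.9 yaw -172.99 [ 0.673 -0.47   0.935] [ 3.   3.8 -1.8]
```

{"op": "carry_out", "data": {
  "rows": [
    [[0,0,2],[0,0,0],1]
  ]
}}

```text
clock: 18.08
tool_pos: [547.2, -135.4, 93.9]
tcp_rot: [-2.314, 2.125, -0.0]
contact_force: [1.9, 2.1, -0.5]
gripper_width: 21.9
```

```bash
python3 m2.py; python3 m.py w16
```

```text
18.075 yaw -175.11 [ 0.698 -0.462  1.105] [ 1.9  2.1 -0.5]
18.125 yaw -175.2 [ 0.733 -0.53   1.044] [ 2.3  3.  -0.5]
18.175 yaw -175.09 [ 0.748 -0.517  1.049] [ 1.9  2.7 -0.1]
18.225 yaw -175.06 [ 0.736 -0.504  1.004] [2.7 4.2 0.1]
18.275 yaw -175.05 [ 0.757 -0.563  1.005] [ 2.3  2.9 -0.4]
18.325 yaw -175.05 [ 0.75  -0.51   1.076] [ 1.7  2.8 -1. ]
[ 547.2 -135.4   93.9] yaw -175.05 [ 2.9  3.1 -0.1] [ 0.83  -0.535  1.052] [ 0.49  0.27 -0.33  1.82  0.1   1.07 -1.37] 22.253373088358348
yaw -175.06 [3.  3.6 0.2] [ 0.857 -0.555  1.046] 18.425
```

View pics/w16.png

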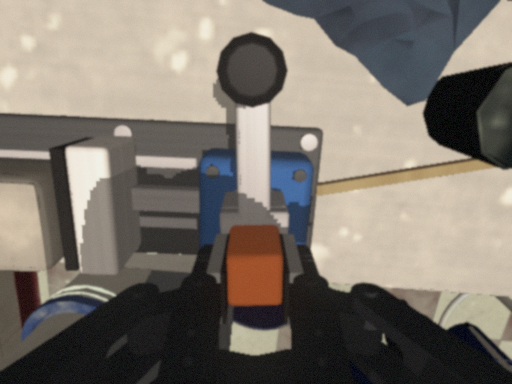

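{"op": "carry_out", "data": {
  "rows": [
    [[0,0,-3],[0,0,0],1],
    [[0,0,-6],[0,0,0],1],
    [[0,0,-6],[0,0,0],1]
  ]
}}

```text
clock: 18.8
tool_pos: [547.2, -135.5, 93.9]
tcp_rot: [-2.42, 2.002, 0.0]
contact_force: [3.1, 4.8, -0.2]
gripper_width: 22.0
```

```bash
python3 m.py w17
```

```text
[ 547.2 -135.5   93.9] yaw -169.22 [ 3.1  4.8 -0.2] [ 0.938 -0.639  0.107] [ 0.5   0.27 -0.34  1.82  0.1   1.07 -1.27] 21.953862905818387
yaw -169.22 [ 2.2  3.9 -0.9] [ 1.014 -0.701  0.133] 18.85
```

{"op": "carry_out", "data": {
  "rows": [
    [[0,0,0],[0,0,-0.003],1],
    [[0,0,0],[0,0,-0.006],1]
  ]
}}

```text
clock: 19.1
tool_pos: [546.7, -135.5, 95.4]
tcp_rot: [-2.421, 2.001, 0.002]
contact_force: [13.1, 1.5, -27.7]
gripper_width: 22.1
```

```bash
python3 m.py
```

```text
[ 546.7 -135.5   95.4] yaw -169.16 [ 13.1   1.5 -27.7] [ 0.4  -3.17  0.16] [ 0.5   0.27 -0.34  1.82  0.1   1.07 -1.26] 22.133951537649615
```

{"op": "carry_out", "data": {
  "rows": [
    [[0,0,0],[0,0,0],1]
  ]
}}

```text
clock: 19.23
tool_pos: [546.8, -135.5, 95.9]
tcp_rot: [-2.421, 2.001, 0.002]
contact_force: [11.1, 2.4, -22.4]
gripper_width: 22.0
```

```bash
python3 m.py w18
python3 - <<'E'
from h import *
im,d=cams.capture("scene");c=im[160:230,225:295];save("s18",cv2.resize(c,None,fx=8,fy=8,interpolation=cv2.INTER_CUBIC))
E
```

```text
[ 546.8 -135.5   95.9] yaw -169.16 [ 11.1   2.4 -22.4] [ 0.464 -2.747  0.191] [ 0.5   0.27 -0.34  1.82  0.1   1.08 -1.26] 22.049426784918698
yaw -169.16 [ 11.5   1.9 -22.6] [ 0.525 -2.736  0.17 ] 19.275
```

View pics/w18.png

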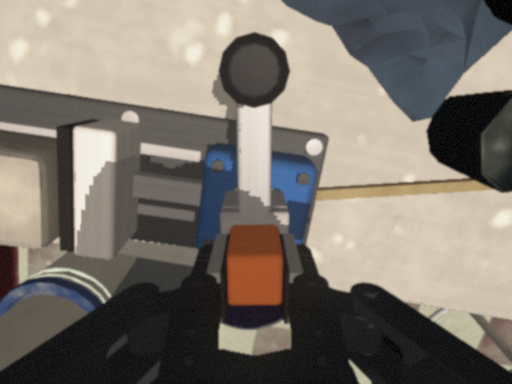

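View pics/s18.png

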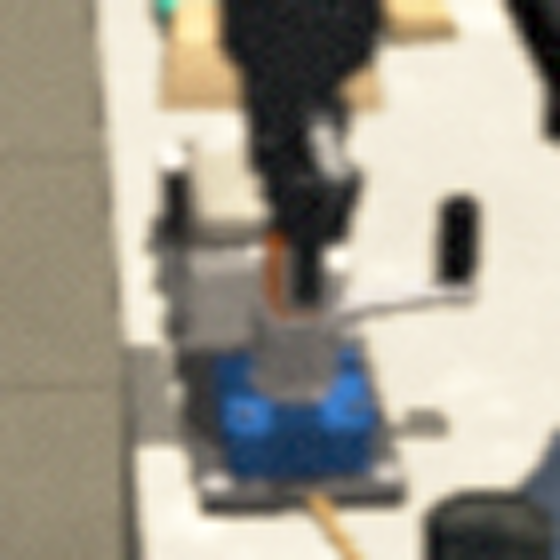

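{"op": "carry_out", "data": {
  "rows": [
    [[0,0,0],[0,-0.001,0.003],1],
    [[0,0,-2],[0,-0.0015,0.003],1],
    [[0,0,-2],[0,-0.0015,0.003],1]
  ]
}}

```text
clock: 19.7
tool_pos: [547.4, -135.5, 95.8]
tcp_rot: [2.456, -1.957, -0.003]
contact_force: [1.9, 2.7, -8.1]
gripper_width: 22.3
```

```bash
python3 m.py a
```

```text
[ 547.4 -135.5   95.8] yaw -167.09 [ 1.9  2.7 -8.1] [ 0.678 -0.462  0.075] [ 0.5   0.27 -0.35  1.81  0.1   1.08 -1.23] 22.32736230897645
yaw -167.11 [ 2.7  2.2 -9.2] [ 0.698 -0.418  0.013] 19.75
```

{"op": "carry_out", "data": {
  "rows": [
    [[0,0,0],[-0.0005,-0.0008,0],1],
    [[0,0,0],[-0.0005,-0.0008,-0.002],1],
    [[0,0,0],[-0.0005,-0.0008,-0.004],1],
    [[0,0,0],[-0.0005,-0.0008,-0.004],1]
  ]
}}

```text
clock: 20.25
tool_pos: [547.8, -135.3, 100.5]
tcp_rot: [2.455, -1.956, -0.003]
contact_force: [-3.4, -0.0, -8.4]
gripper_width: 22.0
```

```bash
python3 m.py
```

```text
[ 547.8 -135.3  100.5] yaw -167.1 [-3.4 -0.  -8.4] [0.012 0.859 0.033] [ 0.5   0.26 -0.35  1.81  0.1   1.09 -1.23] 21.968884853403814
```

Freed; it rises with the tool now. Keep lifting.

{"op": "carry_out", "data": {
  "rows": [
    [[0,0,0],[0,0.0004,-0.003],1],
    [[0,0,0],[0,0.0004,-0.007],1],
    [[0,0,0],[0,0.0004,-0.011],1],
    [[0,0,0],[0,0.0004,-0.011],1]
  ]
}}

```text
clock: 20.75
tool_pos: [550.6, -135.3, 114.0]
tcp_rot: [-2.456, 1.956, -0.007]
contact_force: [-3.0, -1.5, 0.3]
gripper_width: 22.3
```

```bash
python3 m.py
```

```text
[ 550.6 -135.3  114. ] yaw -167.08 [-3.  -1.5  0.3] [-0.305  0.884 -0.059] [ 0.5   0.25 -0.35  1.8   0.1   1.11 -1.23] 22.291329911912204
```

{"op": "carry_out", "data": {
  "rows": [
    [[0,0,0],[0,0,0],1]
  ]
}}

```text
clock: 20.88
tool_pos: [550.1, -135.3, 113.3]
tcp_rot: [-2.457, 1.957, -0.005]
contact_force: [-2.5, -1.5, 0.0]
gripper_width: 22.1
```

```bash
python3 m.py w19;  python3 - <<'E'
from h import *
im,d=cams.capture("scene");c=im[160:230,225:295];save("s19",cv2.resize(c,None,fx=8,fy=8,interpolation=cv2.INTER_CUBIC))
E
```

```text
[ 550.1 -135.3  113.3] yaw -167.08 [-2.5 -1.5  0. ] [-0.319  0.759 -0.076] [ 0.5   0.25 -0.35  1.8   0.1   1.11 -1.23] 22.115642169878004
yaw -167.07 [-2.9 -1.2 -0.5] [-0.119  0.71   0.093] 20.925
```

View pics/w19.png

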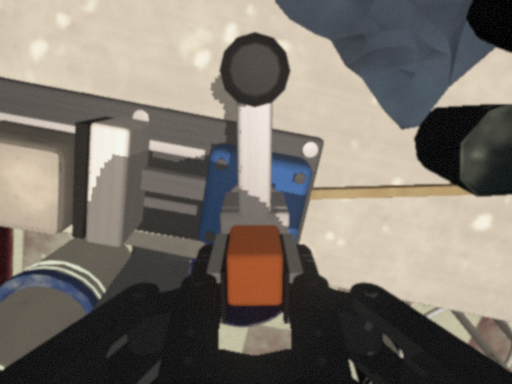

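View pics/s19.png

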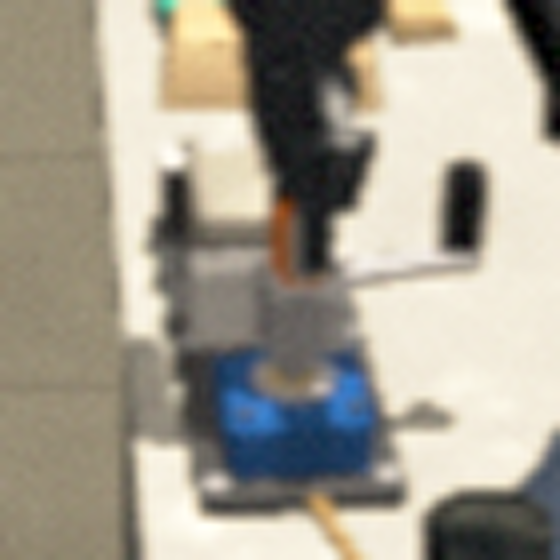

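{"op": "carry_out", "data": {
  "rows": [
    [[0,0,0],[0,0.001,-0.006],1],
    [[0,0,0],[0,0.001,-0.015],1],
    [[0,0,0],[0,0.001,-0.03],1],
    [[0,0,0],[0,0.001,-0.04],1],
    [[0,0,0],[0,0.001,-0.04],1]
  ]
}}

```text
clock: 21.6
tool_pos: [548.8, -135.1, 153.4]
tcp_rot: [-2.457, 1.956, -0.004]
contact_force: [-0.6, 0.2, -3.5]
gripper_width: 22.0
```

```bash
python3 m.py w20;  python3 - <<'E'
from h import *
p,R,s=tool()
im,d=cams.capture("scene");c=im[160:230,225:295];save("s20",cv2.resize(c,None,fx=8,fy=8,interpolation=cv2.INTER_CUBIC))
im,d=cams.capture("wrist");vv,uu=np.mgrid[0:384,0:512];P=px2w("wrist",uu,vv,d)
k=(vv<105)&(abs(uu-255)<30)&(P[...,2]>150);print(R,R.T@(P[k].mean(0)-p))
for u,v in [(255,120),(255,140),(255,160),(255,180)]: print(R.T@(P[v,u]-p))
E
```

```text
[ 548.8 -135.1  153.4] yaw -167.06 [-0.6  0.2 -3.5] [-0.044  0.079 -0.067] [ 0.51  0.21 -0.35  1.76  0.08  1.18 -1.21] 21.9847471337237
yaw -167.07 [ 0.4  0.1 -3.7] [-0.026  0.065 -0.019] 21.65
[[ 2.23811309e-01 -9.74631654e-01  1.27984706e-03]
 [-9.74632212e-01 -2.23812050e-01 -4.67214622e-04]
 [ 7.41807354e-04 -1.14281225e-03 -9.99999072e-01]] [ -0.97127395 -78.8843175  -38.72097306]
[ -0.87364624 -59.73345129   6.50723069]
[ -0.87334502 -50.61747862   7.8905413 ]
[ -0.87470599 -41.35575748   7.67031164]
[ -0.87737812 -32.13829712   6.16615028]
```

View pics/s20.png

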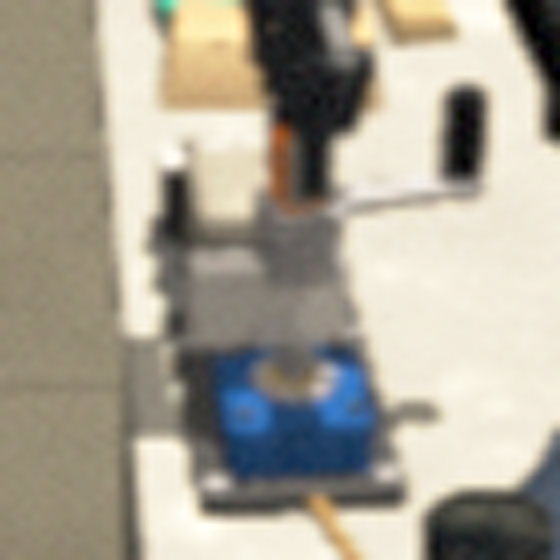

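View pics/w20.png

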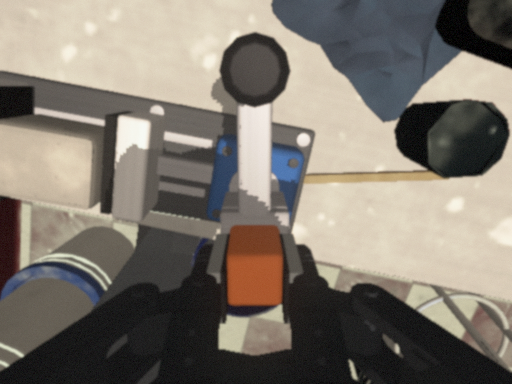

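{"op": "carry_out", "data": {
  "rows": [
    [[0,0,-5],[0.02,0.004,0],1],
    [[0,0,-15],[0.05,0.011,0],1],
    [[0,0,-25],[0.08,0.018,0],1],
    [[0,0,-35],[0.11,0.025,0],1],
    [[0,0,-45],[0.14,0.032,0],1],
    [[0,0,-55],[0.165,0.037,0],1],
    [[0,0,-65],[0.176,0.039,0],1],
    [[0,0,-75],[0.176,0.039,0],1],
    [[0,0,-85],[0.176,0.039,0],1],
    [[0,0,-90],[0.176,0.039,0],1]
  ]
}}

```text
clock: 23.0
tool_pos: [548.8, -315.2, 150.8]
tcp_rot: [-3.12, -0.359, 0.002]
contact_force: [-0.3, -0.1, -3.3]
gripper_width: 22.6
```

{"op": "carry_out", "data": {
  "rows": [
    [[0,0,-10],[0,0,0],1],
    [[0,0,-20],[0,0,0],1],
    [[0,0,-30],[0,0,0],1],
    [[0,0,-40],[0,0,0],1],
    [[0,0,-50],[0,0,0],1],
    [[0,0,-60],[0,0,0],1],
    [[0,0,-70],[0,0,0.02],1],
    [[0,0,-80],[0,0,0.04],1],
    [[0,0,-90],[0,0,0.06],1],
    [[0,0,-90],[0,0,0.06],1]
  ]
}}

```text
clock: 24.25
tool_pos: [547.4, -314.7, 89.3]
tcp_rot: [-1.957, -2.451, 0.0]
contact_force: [-0.5, 0.4, -2.9]
gripper_width: 21.9
```

```bash
python3 m.py w21
```

```text
[ 547.4 -314.7   89.3] yaw 12.81 [-0.5  0.4 -2.9] [ 0.006 -0.016 -0.001] [ 1.02  0.48 -0.69  1.64  0.33  1.15  2.04] 21.93623252899074
yaw 12.73 [ 0.7 -0.7 -2.6] [-0.001 -0.019 -0.017] 24.3
```

View pics/w21.png

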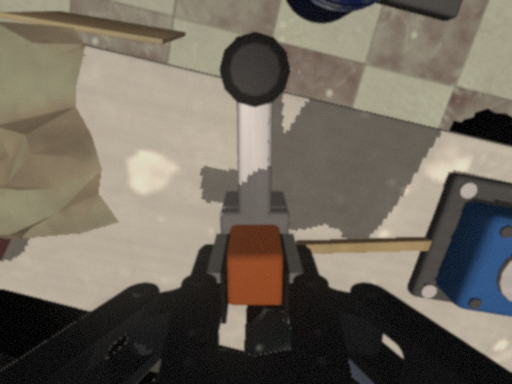

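{"op": "carry_out", "data": {
  "rows": [
    [[0,0,0],[0,0,0.015],1],
    [[0,0,0],[0,0,0.03],1],
    [[0,0,0],[0,0,0.04],1],
    [[0,0,0],[0,0,0.044],1],
    [[0,0,0],[0,0,0.0455],1],
    [[0,0,0],[0,0,0.0455],1]
  ]
}}

```text
clock: 25.05
tool_pos: [549.5, -315.4, 46.6]
tcp_rot: [1.957, 2.457, 0.0]
contact_force: [0.2, 0.2, -3.8]
gripper_width: 22.1
```

```bash
python3 m.py
```

```text
[ 549.5 -315.4   46.6] yaw 12.93 [ 0.2  0.2 -3.8] [-0.011 -0.031  0.034] [ 1.    0.53 -0.67  1.67  0.36  1.07  2.02] 22.097092579135442
```

{"op": "carry_out", "data": {
  "rows": [
    [[0,0,0],[0,0,0.001],1],
    [[0,0,0],[0,0,0.002],1],
    [[0,0,0],[0,0,0.003],1]
  ]
}}

```text
clock: 25.42
tool_pos: [549.2, -315.3, 43.4]
tcp_rot: [1.957, 2.457, -0.0]
contact_force: [-0.6, 0.3, -3.1]
gripper_width: 21.7
```

```bash
python3 m.py a
```

```text
[ 549.2 -315.3   43.4] yaw 12.93 [-0.6  0.3 -3.1] [-0.004 -0.009  0.072] [ 1.    0.53 -0.67  1.67  0.37  1.07  2.02] 21.67560525491919
yaw 12.93 [-0.5 -0.4 -2.8] [ 0.017 -0.05   0.035] 25.475
```

{"op": "carry_out", "data": {
  "rows": [
    [[0,0,0],[0,0,0.001],1],
    [[0,0,0],[0,0,0.0015],1],
    [[0,0,0],[0,0,0.0015],1]
  ]
}}

```text
clock: 25.85
tool_pos: [549.3, -315.3, 42.8]
tcp_rot: [1.957, 2.457, -0.001]
contact_force: [-2.8, 1.0, 4.6]
gripper_width: 21.9
```

```bash
python3 m.py a
```

```text
[ 549.3 -315.3   42.8] yaw 12.93 [-2.8  1.   4.6] [0.436 0.751 0.09 ] [ 1.    0.53 -0.67  1.67  0.37  1.07  2.01] 21.925323221377795
yaw 12.93 [-2.3  1.4  5.6] [0.37  0.697 0.023] 25.9
```

{"op": "carry_out", "data": {
  "rows": [
    [[0,0,0],[0,0,0],0.5],
    [[0,0,0],[0,0,0],0.2],
    [[0,0,0],[0,0,0],0],
    [[0,0,0],[0,0,0],0],
    [[0,0,0],[0,0,-0.03],0],
    [[0,0,0],[0,0,-0.08],0],
    [[0,0,0],[0,0,-0.12],0],
    [[0,0,0],[0,0,-0.12],0]
  ]
}}

```text
clock: 26.9
tool_pos: [551.6, -316.0, 166.0]
tcp_rot: [1.952, 2.452, 0.001]
contact_force: [0.4, -0.3, -1.2]
gripper_width: 85.4
```

```bash
python3 m.py w22
python3 - <<'E'
from h import *
im,d=cams.capture("wrist");vv,uu=np.mgrid[0:384,0:512];P=px2w("wrist",uu,vv,d);h=cv2.cvtColor(im,cv2.COLOR_RGB2HSV)
near=np.hypot(P[...,0]-549,P[...,1]+316)<28
k=(cv2.inRange(h,(0,150,90),(22,255,255))>0)&near&(P[...,2]>64);print("boss",P[k].mean(0))
k=(P[...,2]>75)&(P[...,2]<95)&(np.hypot(P[...,0]-471,P[...,1]+333)<25);print("knob",P[k].mean(0))
for c in ("scene","top"):
    im,d=cams.capture(c);cc=im[150:250,180:330];save(c+"22",cv2.resize(cc,None,fx=5,fy=5,interpolation=cv2.INTER_CUBIC))
    save(c+"full",im)
E
```

```text
[ 551.6 -316.   166. ] yaw 12.94 [ 0.4 -0.3 -1.2] [ 0.001 -0.008 -0.006] [ 1.04  0.41 -0.72  1.56  0.28  1.27  2.07] 85.36707722389016
yaw 12.93 [-0.6  0.8  0. ] [-0.032 -0.065 -0.071] 26.95
boss [ 545.2742552  -314.93144361   69.03877137]
knob [ 469.17960165 -332.58477287   80.37476473]
```

View pics/w22.png

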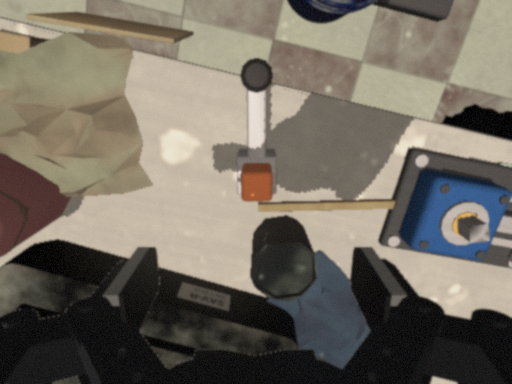

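View pics/top22.png

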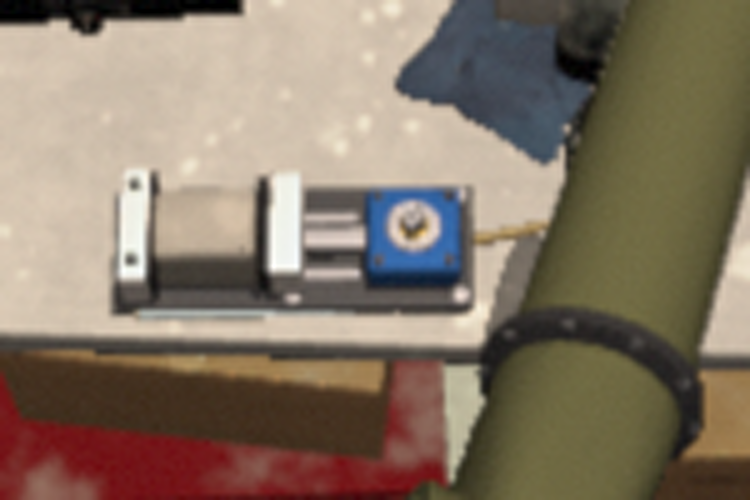

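View pics/scene22.png

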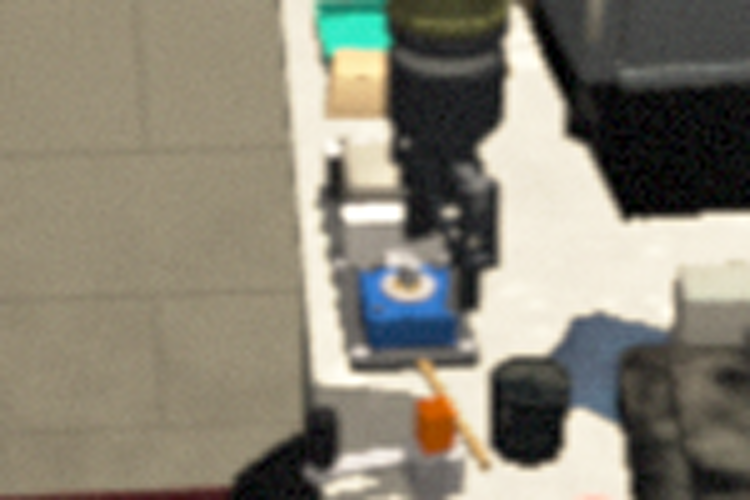

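```bash
python3 -c "
from plant import sign_off
print(sign_off())"
```

```text
the job is handed in; nothing more can be done
None
```

The block is clamped, and the crank is off the shaft and standing on the bench about 180 mm from it. I handed the job in at about 27 s of the 72 s allowed.

**Fitting:** I lowered the crank onto the shaft gripped by its boss. Its underside stopped just short of the collar (about 0.8 mm by my reading), which is well past the depth the task needs. No contact force showed on the shaft's end on the way down.

**Winding:** I turned it clockwise by about 172° at the tool. The holding torque rose about 0.38 N m above free running, which works out at about 4.7 N at the knob, or 38 N of clamping. This figure is inferred from wrist torque, with an error of roughly ±10 N. There was no direct reading of the force on the block.

**Lifting off:** I backed off the torque first, but the crank still jammed on the first pull, at about 28 N. I eased it back, shifted it sideways 1.5–2.5 mm and turned it 2° further back, and it then came free. The torque on the shaft never turned negative, so I don't think the clamp was loosened.

**Last checks:**
- **Crank:** upright, with its boss top at about 69 mm and knob top at about 80 mm, against 70 and 82 mm expected.
- **Block:** the last overhead picture shows it held between the pad and the end stop with no visible gap.
- **Other things:** nothing looked disturbed in the last pictures and I felt no contact with anything, but I didn't measure their positions again.

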